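# Pin and clamp a glued lap joint

## Task

The two glued struts in the jig must not slip under the clamp, so first take the round wooden mallet and drive the dark walnut dowel that stands proud of the joint down flush, then lay the mallet on the bench clear of the jig. Then swing the cam clamp's red-gripped lever up to its highest lift, where it stands straight upright and its cam bears hardest on the joint, and finish while holding it there, since it springs open if let go. Do not touch the dowel with the gripper, and leave the hammer and everything else on the bench where they are.

Things in the scene. Friction and masses are not known exactly. Their poses are not given: they have to be found in the camera images.
- jig: Fixed glue-up jig: ply base 170 (x) x 360 (y) x 18 mm with two pine struts 44 mm wide lapped along its y axis, the joint's top 54 mm above the bench. Origin: centre of the underside, z up; -x faces the robot (yaw within 0.3 rad). Dowel at local (0, +95 mm). Clamp's blue cheeks at local x -39 to 39, y -90 to -30 mm, 142 mm high; side fences 44 mm high
- dowel (a joint): how far the dowel has been driven, m: 0 = 14 mm proud, 0.014 = flush with the top of the joint (its stop). Starts up to 3 mm in. It is tight in its hole: it yields to about 7 N and stays where it is driven to, in one push or several taps
- dowel_top (a point): centre of the flat top of the 12 mm round upright dark walnut dowel; moves down with it; 54 mm above the bench when flush
- mallet_grip (a point): point on the axis of the loose wooden mallet's light handle (26 mm round, 100 mm clear length), 25 mm above the bench as it lies on its side; x runs along the mallet to the head, z up as it lies. The head begins 35 mm and ends 124 mm ahead of this point; the butt ends 100 mm behind. It strikes with the head's flank: as it lies the head's lowest line is level, 25 mm below this point
- mallet_head (a point): centre of the mallet's dark round head, on its axis 80 mm ahead of the grip point, 33 mm above the bench as it lies; the head is 57 mm thick next to the handle and 74 mm at the far end
- mallet: the turned carver's mallet as a whole, 0.36 kg, 225 mm long; origin on the underside, straight below the grip point as it lies; same axes
- lever (a joint): turn of the cam clamp's lever, rad (a steel rod 12 mm in diameter with a red crank-style side grip at its end): 0 = open, leaning 1.30 rad from upright to the jig's -y; 1.30 = straight upright, the cam's highest lift; it can be turned on to 1.75, where the cam backs off the joint again. A spring always turns it back to 0: 2 to 3 N at the grip
- cam_pivot (a point): centre of the cam's pivot bolt, 112 mm above the bench; the bolt lies along the jig's x axis, so that the lever swings in the jig's y-z plane
- lever_grip (a point): centre of the lever's red round grip bar, 24 mm in diameter and 84 mm long, which runs along the jig's x axis and stands out to its -x side: the centre is 51 mm from the plane of the rod. At joint value q it lies, from the pivot, 51 mm to the jig's -x, 130 mm x sin(1.30 - q) to its -y and 130 mm x cos(1.30 - q) up; the bar turns with the lever
- hammer: steel hammer with a wooden handle, 260 mm, lying; origin at its middle on the bench; bystander
- glue_a: white glue bottle with blue cap and label, 64 mm in diameter, 190 mm high; origin under its centre; bystander
- glue_b: white glue bottle with yellow cap and label, 64 mm in diameter, 190 mm high; origin under its centre; bystander
- tape: roll of blue tape lying flat, 100 mm in diameter, 48 mm high; origin under its centre; bystander
- sanding: cork sanding block 60 x 100 x 40 mm; origin under its centre; bystander
- pencil: yellow pencil 165 mm long, 7 mm thick, lying along its y axis; origin under its centre; bystander

How it is judged:
On the way, in this order (a step that is already met when the one before it is completed fails the run):
1. the mallet is held in the gripper, lifted off the bench (height (world z) of mallet_grip above 0.06 m and contact force between the fingers and mallet above 1 N), for 0.2 s.
2. the dowel is driven flush while the mallet is in hand (value of joint dowel above 0.012 m and contact force between the fingers and mallet above 1 N), for 0.1 s.
3. the mallet lies on the bench, let go (height (world z) of mallet_grip below 0.038 m and height (world z) of mallet_head below 0.045 m and contact force between the fingers and mallet below 0.1 N), for 0.3 s.
4. the lever is held at the highest lift (value of joint lever between 1.18 and 1.42 rad and contact force between the fingers and lever above 0.5 N), for 0.5 s.
At the end, for the whole second after the job is handed in: The fingers hold the lever within 0.12 rad (7 degrees) of upright against its spring, the cam at its highest lift; the dowel is flush to 2 mm; the mallet lies at rest flat on the bench, off the jig and let go (all of step 3 and all of step 4 and value of joint dowel above 0.012 m and linear speed of mallet below 0.03 m/s); the arm keeps its last pose, push and grip.
It fails at once if the gripper or arm touches the dowel (contact force between any of the fingers, the arm and dowel above 1 N).
It fails at once if the hammer, a glue bottle, the tape roll, the sanding block or the pencil is shifted by more than 30 mm (distance of any of hammer, glue_a, glue_b, tape, sanding, pencil from where it was at the start of the episode above 0.03 m).
It also fails if it takes over 70 s, if anything falls off the work surface, if the arm or the gripper's body presses on something with over 40 N, if the wrist force passes 120 N, or if a joint passes its speed limit or range.

## Robot

A 6-joint arm with a two-finger parallel gripper is mounted at the origin on the work surface. World frame = base frame: x ahead of the robot, y to its left, z up, the work surface at z = 0. Lengths are in m, angles in rad, forces in N, time in s.
With the tool pointing down it reaches from about 0.3 to 0.775 m from the base axis. Payload 14.6 kg.
Tool frame: the origin (TCP) lies midway between the tips of the shut fingers; the grasp point (between the pads) lies 19 mm behind it (ctrl.pinch_z is the distance from the TCP to the grasp point, in m); z points along the fingers, y is the line along which they close (so a half turn about z gives the same grasp; the last joint's range is limited). The gripper opens to 94 mm and grips with 3 to 60 N. Pads are 16 mm wide; open, the fingers measure 119 mm over their backs; the gripper's body (75 mm by 177 mm) begins 78 mm behind the grasp point.
Start: joints at [-1.304, 0.3, 1.521, -0, 1.321, -0.067], TCP at [0.18, -0.52, 0.205] pointing down, gripper open.
Joint ranges: [-3.03, 3.03], [-0.79, 2.21], [0.23, 2.52], [-1.04, 4.18], [0, 3.07], [-2.55, 2.55]. Speed limits (rad/s): [2.22, 2.22, 2.57, 3.14, 3.14, 3.14].

## Interface

Orientations are given as [roll, pitch, yaw] about the fixed x, y, z axes, in that order (R = Rz(yaw) Ry(pitch) Rx(roll)).
In Python, from station import ctrl gives the robot as it stands.
- The arm moves only by the tool jog_arm, never from a script. Its argument "motion" is a list of rows, each a list of 7 numbers: the shift along the tool's x, y, z in m, then the turn, a rotation vector about the tool's x, y, z in rad, then the opening, from -1 (shut) to 1 (fully open). In form: [[tx, ty, tz, rx, ry, rz, gripper], ...]. A call has 1 to 5 rows; each row shifts and turns the commanded pose from where the row before left it, along the tool's axes as they then stand; what a row does not reach is not made up. A row lasts 1/10 s, in which the tool goes at most 50 mm and 8.59 degrees, less where a joint would pass 70% of its speed; a pose out of reach is approached as far as the arm can. A call is refused whole if a number of a shift passes 0.05 or a number of a turn 0.15, either way. A call with a gripper value outside its range is refused whole. The fingers move at their own pace and stop on an object; "squeeze" is the grip in N (left out, the last holds). Time passes only in rows, so rows that do not move let the fingers close. It gives the time, the measured TCP pose, the force, the opening and the grip force at its end, in the units of the state.
- ctrl.get_obs(): the state, without advancing time (a new reading comes with each control period).
- ctrl.camera(name): name is "scene" or "top" or "wrist"; returns the picture (480x640x3 uint8, red, green, blue); there is no depth.
- ctrl.camera_model(name): a dict with "intrinsics" (3x3 intrinsics, pixels), "rvec" (rotation vector, rad) and "tvec" (3), from world to camera coordinates, as OpenCV has them. Camera axes: x right, y down, z forward; pixel columns grow to the right and rows downward; lengths in m; the calibration is good to about 2 mm. A picture is of the moment at which its call begins: read the wrist's pose just before it. camera_model takes no time and is no camera call; for the wrist camera it gives the pose at the moment of the call.
- ctrl.hand_in(): hands the job in; it is judged then, once.
The state is a dict: "time_s": time; "qpos": joint angles; "joint_vel": joint speeds; "tau": joint torques, N m; "ee_pos": TCP position; "eef_rot": TCP orientation; "force": force on the tool from outside, world axes, zero at the start; "moment": the same for the moment, N m; "grip_width": finger opening in m; "grip_force": force on a finger pad.
Only numpy, scipy, OpenCV 4.12 (cv2) and the standard library are available. Lean on these libraries where they do the work, as an engineer would, in place of code of your own. Each camera call takes 0.05 s, during which the arm holds its last target. There are 200 camera calls.

## Working session

There is one attempt and no reset: what is moved stays moved. The work goes in short steps, Python scripts to look and compute and a tool call to move; the robot and the scene stay as the last step left them, time stands still between calls to the robot, and variables do not carry over. Pictures are saved under pics/ and viewed, at most 10 in all, crops included, and the job is handed in when it is done.

Besides the shell and the picture viewer there is one more tool, called after "Emit:" as name(argument=value, ...) on one line, values as JSON. jog_arm: Moves the arm, as the interface text tells. Its arguments: {"type":"object","properties":{"motion":{"type":"array"},"squeeze":{"type":"number"}},"required":["motion"]}

```bash
mkdir -p pics; ls; python3 - <<'E'
from station import ctrl
import cv2,numpy as np
for n in("scene","top"):
    im=ctrl.camera(n);cv2.imwrite(f"pics/{n}0.png",im[:,:,::-1])
    m=ctrl.camera_model(n);R=cv2.Rodrigues(np.array(m["rvec"]))[0];print(n,m["intrinsics"],-R.T@np.array(m["tvec"]).ravel(),R[2])
print(ctrl.get_obs(),ctrl.pinch_z)
E
```

```text
pics
scene [[554.67614338   0.         312.0279595 ]
 [  0.         554.67614338 239.43212369]
 [  0.           0.           1.        ]] [ 1.09403816 -0.50683721  1.10310573] [-0.43579347  0.40899624 -0.80175191]
top [[485.27697508   0.         317.26628521]
 [  0.         485.27697508 241.02567038]
 [  0.           0.           1.        ]] [0.49633338 0.02990803 1.09007293] [ 0.09319744 -0.03004941 -0.99519409]
{'time_s': 0.1, 'qpos': array([-1.30362546e+00,  3.00406766e-01,  1.52147618e+00, -8.34684825e-06,
        1.32071091e+00, -6.65677387e-02]), 'joint_vel': array([ 8.09049814e-05, -5.29730167e-04, -5.06213871e-04, -1.96294972e-05,
       -1.66003905e-03,  9.73078276e-05]), 'tau': array([ 5.42009384e-04, -5.32642579e+01, -3.53284049e+01,  7.09275459e-02,
        2.35399744e-02, -8.97671339e-05]), 'ee_pos': array([ 0.18012112, -0.51943548,  0.204966  ]), 'eef_rot': array([-3.14059313e+00, -5.85313156e-05,  3.33740650e-01]), 'force': array([ 0.34928696, -0.17999636,  0.94725655]), 'moment': array([ 0.00243162,  0.00230399, -0.00170316]), 'grip_force': 0.0, 'grip_width': 0.09374993113927771} 0.0188
```

View pics/top0.png

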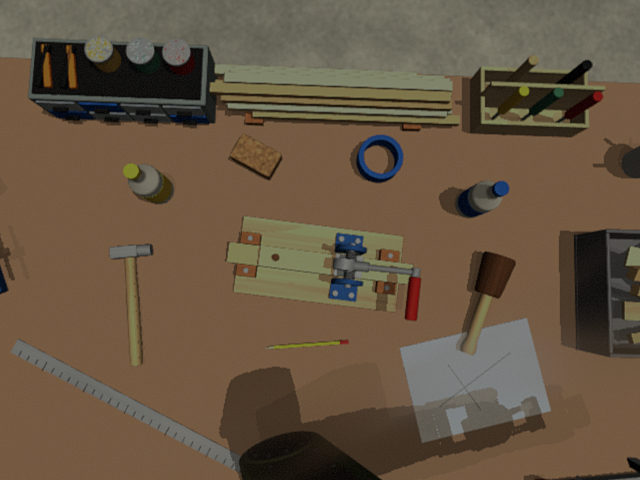

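View pics/scene0.png

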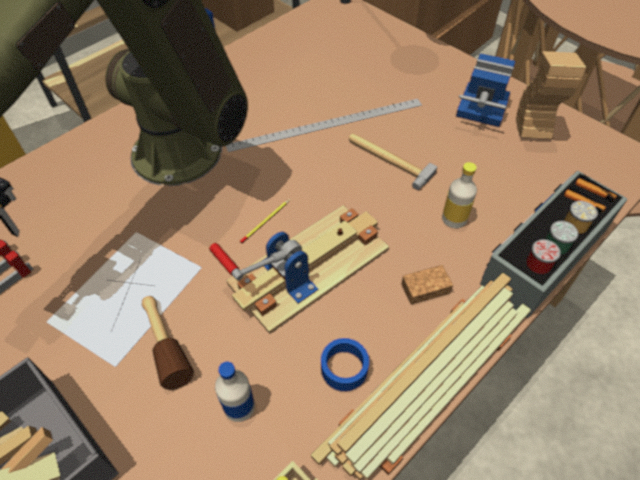

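The top view shows the mallet (head about (495,274), butt about (468,351)), dowel (275,257), red grip (413,298) and blue cheeks (348,267). The scene view shows the dowel at (340,232), the grip at (226,260) and the mallet head at (172,362).

```bash
cat > h.py <<'E'
import cv2,numpy as np
from station import ctrl
def cam(n):
    m=ctrl.camera_model(n);R=cv2.Rodrigues(np.array(m["rvec"],float))[0];t=np.array(m["tvec"],float).ravel()
    return np.array(m["intrinsics"]),R,t
def ray(c,p):
    K,R,t=c;d=R.T@np.linalg.inv(K)@np.array([p[0],p[1],1.]);return -R.T@t,d/np.linalg.norm(d)
def onz(c,p,z):
    o,d=ray(c,p);return o+d*(z-o[2])/d[2]
def tri(c1,p1,c2,p2):
    o1,d1=ray(c1,p1);o2,d2=ray(c2,p2)
    s=np.linalg.lstsq(np.c_[d1,-d2],o2-o1,rcond=None)[0];a=o1+d1*s[0];b=o2+d2*s[1]
    return (a+b)/2,np.linalg.norm(a-b)
def blob(im,lo,hi,box):
    x0,y0,x1,y1=box;h=cv2.cvtColor(np.ascontiguousarray(im[y0:y1,x0:x1]),cv2.COLOR_RGB2HSV)
    m=cv2.inRange(h,np.array(lo),np.array(hi))
    n,l,s,c=cv2.connectedComponentsWithStats(m)
    if n<2:return None
    i=1+np.argmax(s[1:,4]);pts=np.argwhere(l==i)[:,::-1]+[x0,y0]
    return c[i]+[x0,y0],s[i,4],cv2.minAreaRect(pts.astype(np.float32)),pts
def rgb(p):return cv2.imread(p)[:,:,::-1]
E
python3 - <<'E'
from h import *
np.set_printoptions(precision=4,suppress=True)
T,S=rgb("pics/top0.png"),rgb("pics/scene0.png");ct,cs=cam("top"),cam("scene")
def show(n,b):
    print(n,b[0],b[1],[np.round(v,1) for v in b[2]]) if b else print(n,None)
for n,im,lo,hi,box in[
 ("headT",T,(0,60,10),(20,255,105),(465,240,525,305)),
 ("handT",T,(10,60,120),(30,255,255),(455,285,500,360)),
 ("dowT",T,(0,0,0),(20,255,110),(265,248,286,267)),
 ("dowS",S,(0,0,0),(20,255,90),(332,224,350,242)),
 ("gripT",T,(0,190,60),(4,255,255),(400,265,425,325)),
 ("gripS",S,(0,190,60),(4,255,255),(200,235,250,285)),
 ("headS",S,(0,60,10),(20,255,90),(145,330,200,392))]:
    show(n,blob(im,lo,hi,box))
a=cv2.resize(T[235:365,395:525],(520,520),interpolation=cv2.INTER_CUBIC)
b=cv2.resize(T[210:320,220:420],None,fx=1.4,fy=4)
cv2.imwrite("pics/c1.png",a[:,:,::-1])
cv2.imwrite("pics/c2.png",cv2.resize(T[205:325,220:425],None,fx=3.9,fy=3.9,interpolation=cv2.INTER_CUBIC)[:,:,::-1])
E
```

```text
headT [488.3735 274.9973] 1858 [array([490.2, 279.2]), array([44.8, 55.4]), np.float64(8.5)]
handT [477.9753 325.1564] 486 [array([478.1, 324.5]), array([ 9.5, 61. ]), np.float64(17.4)]
dowT [274.8571 256.8095] 42 [array([275. , 256.5]), array([6.4, 6.4]), np.float64(45.0)]
dowS [339.5 232.5] 12 [array([339.5, 232.5]), array([2.8, 2.8]), np.float64(45.0)]
gripT [412.9507 298.5305] 426 [array([412.9, 298.3]), array([10.4, 42.4]), np.float64(6.1)]
gripS [222.4627 257.1828] 268 [array([222.3, 257. ]), array([31.7,  8.7]), np.float64(48.8)]
headS [176.4035 367.731 ] 907 [array([170.5, 364.2]), array([48.7, 35.3]), np.float64(62.2)]
```

View pics/c2.png

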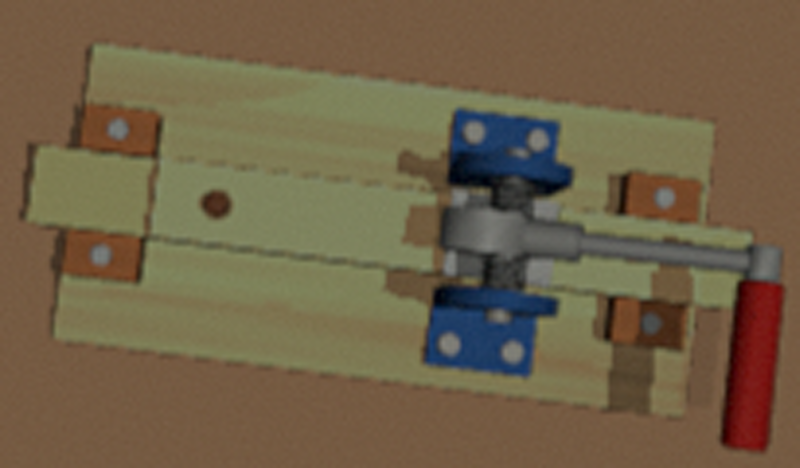

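View pics/c1.png

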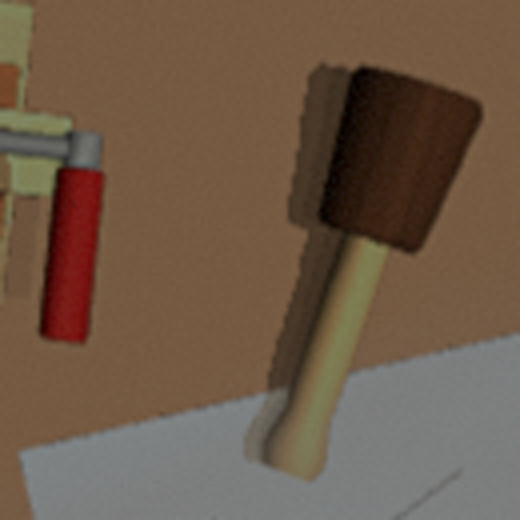

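The crops show: handle/head junction about (486.9,294.5), butt end (469.3,352), far head end (499.5,256), grip bar from (416,274) to (411,319). Dowel top is at (274.9,256.8).

```bash
python3 - <<'E'
from h import *
np.set_printoptions(precision=4,suppress=True)
ct,cs=cam("top"),cam("scene")
print("dowel tri",tri(ct,(274.9,256.8),cs,(339.7,231.8)),onz(ct,(274.9,256.8),.066))
print("grip tri",tri(ct,(412.9,298.4),cs,(222.4,257.1)),onz(ct,(412.9,298.4),.147))
g1,g2=onz(ct,(415.5,277.5),.147),onz(ct,(410.5,319),.147);print("bar ends",g1,g2,np.linalg.norm(g1-g2),"bar yaw",np.arctan2(*(g1-g2)[[1,0]]))
J=onz(ct,(486.9,294.5),.028);B=onz(ct,(469.3,352.3),.018);E=onz(ct,(499.3,255.5),.037)
hc=onz(ct,(478.0,325.),.022);print("mallet J,B,E",J,B,E,"handle mid",hc,"JB",np.linalg.norm(J-B),"JE",np.linalg.norm(J-E))
d=(J-B)[:2];print("yaw",np.arctan2(d[1],d[0]),np.arctan2(*(E-B)[[1,0]]))
d=(E-B)[:2]/np.linalg.norm((E-B)[:2]);print("grip est from J, B:",J[:2]-.035*d,B[:2]+.1*d)
# jig base corners from crop c2 (z=.018)
C=[onz(ct,(220+x/3.9,205+y/3.9),.018) for x,y in((93,44),(714,121),(685,415),(55,340))]
c=sum(C)/4;v=C[0]-C[1]+C[3]-C[2];yaw=np.arctan2(-v[0],v[1]);print("jig",c,yaw,[np.linalg.norm(C[i]-C[(i+1)%4]) for i in range(4)])
R=np.array([[np.cos(yaw),-np.sin(yaw)],[np.sin(yaw),np.cos(yaw)]])
print("dowel",c[:2]+R@[0,.095],"pivot",c[:2]+R@[0,-.06],"grip0",c[:2]+R@[-.051,-.06-.13*np.sin(1.3)],"grip1",c[:2]+R@[-.051,-.06])
E
```

```text
dowel tri (array([0.5566, 0.0879, 0.0589]), np.float64(0.0003129516151299611)) [0.5561 0.0874 0.066 ]
grip tri (array([ 0.4782, -0.1867,  0.1527]), np.float64(0.0010177750568760536)) [ 0.4785 -0.1876  0.147 ]
bar ends [ 0.5191 -0.1924  0.147 ] [ 0.4387 -0.1833  0.147 ] 0.08093058206545974 bar yaw -0.111527234794029
mallet J,B,E [ 0.4892 -0.379   0.028 ] [ 0.3618 -0.3432  0.018 ] [ 0.5754 -0.4036  0.037 ] handle mid [ 0.4219 -0.3612  0.022 ] JB 0.1327013853287076 JE 0.09009991467152173
yaw -0.274196151175593 -0.2754740835424257
grip est from J, B: [ 0.4555 -0.3695] [ 0.458  -0.3704]
jig [ 0.5465 -0.0088  0.018 ] -0.09134050091370646 [np.float64(0.35749748854534297), np.float64(0.16803407779033894), np.float64(0.3570884002748826), np.float64(0.1685765170366126)]
dowel [0.5552 0.0858] pivot [ 0.541  -0.0685] grip0 [ 0.4788 -0.1886] grip1 [ 0.4902 -0.0639]
```

Emit:
jog_arm(motion=[[0, 0, 0, 0, 0, 0.122, 1], [0, 0, 0, 0, 0, 0.122, 1], [0, 0, 0, 0, 0, 0.122, 1], [0, 0, 0, 0, 0, 0.122, 1], [0, 0, 0, 0, 0, 0.121, 1]], squeeze=60)

```text
time_s: 0.6
ee_pos: [0.1801, -0.5195, 0.2051]
eef_rot: [-3.141, 0.0, -0.28]
force: [0.1, 0.1, 1.3]
grip_width: 0.0939
grip_force: 0.0
```

Emit:
jog_arm(motion=[[0.023, -0.022, 0, 0, 0, 0, 1], [0.023, -0.022, 0, 0, 0, 0, 1], [0.023, -0.022, 0, 0, 0, 0, 1], [0.023, -0.022, 0, 0, 0, 0, 1], [0.023, -0.022, 0, 0, 0, 0, 1]])

```text
time_s: 1.1
ee_pos: [0.3217, -0.4442, 0.2052]
eef_rot: [-3.141, 0.0, -0.275]
force: [0.4, -1.0, 0.4]
grip_width: 0.0942
grip_force: 0.0
```

Emit:
jog_arm(motion=[[0.022, -0.022, 0, 0, 0, 0, 1], [0.022, -0.022, 0, 0, 0, 0, 1], [0.022, -0.022, 0, 0, 0, 0, 1], [0.022, -0.022, 0, 0, 0, 0, 1], [0.022, -0.022, 0, 0, 0, 0, 1]])

```text
time_s: 1.6
ee_pos: [0.4575, -0.3682, 0.2051]
eef_rot: [-3.141, 0.001, -0.275]
force: [-0.4, -1.1, -0.4]
grip_width: 0.0939
grip_force: 0.0
```

```bash
python3 - <<'E'
from h import *
im=ctrl.camera("wrist");cv2.imwrite("pics/w1.png",im[:,:,::-1]);o=ctrl.get_obs();print(o["ee_pos"],o["eef_rot"])
c=cam("wrist");K,R,t=c
for p in([.456,-.370,.025],[.489,-.379,.028],[.362,-.343,.018],[.575,-.4036,.037]):
    q=K@(R@np.array(p)+t);print(q[:2]/q[2])
E
```

```text
[ 0.46047696 -0.36601129  0.20496829] [-3.14049252e+00 -7.52441098e-05 -2.72873593e-01]
[325.33352342 213.67622827]
[325.29469199 176.17691385]
[324.11604638 308.6931357 ]
[326.60200208  64.05732754]
```

View pics/w1.png

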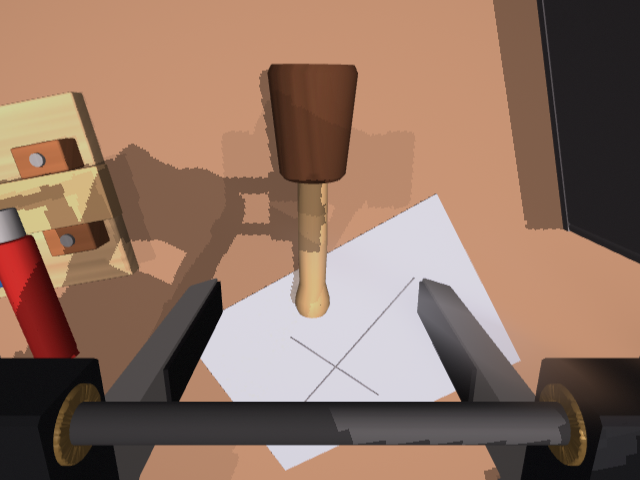

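The wrist picture shows the handle from (312,182) to (312,305), about 12 px left of the prediction, though the arm was still moving. I'll measure it again now it is settled.

```bash
python3 - <<'E'
from h import *
np.set_printoptions(precision=4,suppress=True)
c=cam("wrist");o=ctrl.get_obs();im=ctrl.camera("wrist");cv2.imwrite("pics/w2.png",im[:,:,::-1]);print(o["ee_pos"],o["eef_rot"],o["joint_vel"])
h=blob(im,(0,80,20),(14,255,150),(255,50,375,195));n=[]
print("head",h[0],h[1],h[2],[onz(c,h[0],.035)])
b=blob(im,(10,40,120),(30,255,255),(285,183,345,330));print(b[1],b[2])
P=b[3]
for y in (200,230,260):
    x=P[P[:,1]==y][:,0];print(y,x.min(),x.max(),onz(c,((x.min()+x.max()+1)/2,y),.023))
B=(P[P[:,1]==P[:,1].max()].mean(0));print("butt",B,onz(c,B,.016))
y=175;hx=h[3][h[3][:,1]==100][:,0];print("head y100",hx.min(),hx.max())
K,R,t=c;cam_o=-R.T@t;print("cam",cam_o)
E
```

```text
[ 0.4605 -0.366   0.205 ] [-3.1405 -0.0001 -0.2729] [-0.0562 -0.0239  0.0398 -0.0039 -0.0142 -0.0946]
head [311.4961 126.8961] 10765 ((308.8699645996094, 130.82968139648438), (98.23758697509766, 134.23963928222656), 5.587243556976318) [array([ 0.5322, -0.379 ,  0.035 ])]
4476 ((323.2117004394531, 251.25115966796875), (41.13095474243164, 138.30577087402344), 2.694284439086914)
200 306 344 [ 0.4676 -0.3734  0.023 ]
230 304 344 [ 0.4409 -0.3651  0.023 ]
260 304 330 [ 0.4145 -0.351   0.023 ]
butt [313.5 320. ] [ 0.3519 -0.3292  0.016 ]
head y100 266 360
cam [ 0.54   -0.3885  0.3839]
```

Emit:
jog_arm(motion=[[0, 0, 0, 0, 0, 0, 1], [0, 0, 0, 0, 0, 0, 1]])

```text
time_s: 1.9
ee_pos: [0.4557, -0.3695, 0.2053]
eef_rot: [-3.142, 0.0, -0.276]
force: [-1.2, -0.5, 0.2]
grip_width: 0.0942
grip_force: 0.0
```

```bash
python3 - <<'E'
from h import *
np.set_printoptions(precision=4,suppress=True)
c=cam("wrist");o=ctrl.get_obs();im=ctrl.camera("wrist");cv2.imwrite("pics/w3.png",im[:,:,::-1]);print(o["ee_pos"],o["eef_rot"],o["joint_vel"])
cv2.imwrite("pics/w3c.png",cv2.resize(im[40:340,230:400],None,fx=2,fy=2)[:,:,::-1])
K,R,t=c
for p in([.456,-.370,.025],[.489,-.379,.028],[.362,-.343,.018],[.575,-.4036,.037]):
    q=K@(R@np.array(p)+t);print(q[:2]/q[2])
g=cv2.cvtColor(np.ascontiguousarray(im),cv2.COLOR_RGB2HSV)
print(im[270,290:345].tolist())
E
```

```text
[ 0.4557 -0.3695  0.2053] [-3.1415  0.0005 -0.2759] [-0.006  -0.0045  0.0005  0.0002 -0.0011  0.0021]
[319.9544 209.5975]
[319.6079 171.8794]
[319.4925 305.119 ]
[319.9783  59.034 ]
[[168, 128, 104], [174, 144, 131], [183, 171, 174], [156, 142, 137], [170, 154, 147], [169, 153, 146], [164, 149, 142], [127, 110, 98], [124, 98, 71], [146, 114, 83], [166, 129, 92], [179, 140, 100], [192, 150, 106], [202, 157, 112], [211, 165, 118], [214, 170, 120], [214, 175, 124], [214, 177, 126], [214, 179, 126], [214, 180, 128], [214, 183, 130], [214, 183, 131], [214, 183, 131], [214, 183, 130], [215, 182, 131], [214, 181, 129], [214, 178, 128], [214, 175, 126], [214, 170, 123], [210, 165, 120], [200, 158, 115], [191, 151, 111], [176, 139, 104], [155, 124, 94], [185, 177, 180], [215, 211, 221], [216, 213, 222], [216, 212, 222], [216, 213, 222], [216, 213, 222], [216, 213, 222], [216, 212, 222], [216, 213, 222], [216, 212, 222], [216, 212, 222], [216, 213, 222], [216, 212, 222], [216, 212, 222], [216, 212, 222], [216, 212, 222], [216, 212, 222], [216, 212, 222], [216, 212, 221], [216, 212, 222], [216, 212, 222]]
```

View pics/w3c.png

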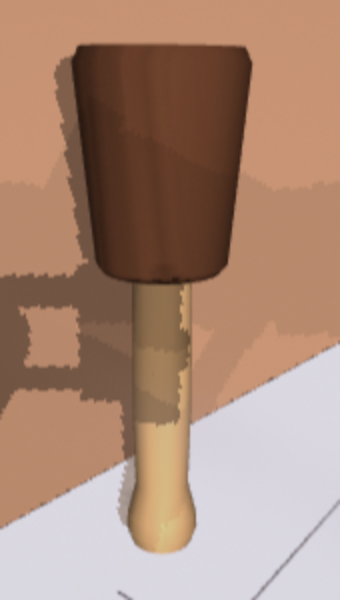

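The settled wrist view puts the handle centre at about x=310.5 px, against 319.6 predicted, so there is a lateral discrepancy of about 8 mm. I'll descend partway and check from closer, also using the scene camera.

Emit:
jog_arm(motion=[[0, 0, 0.03, 0, 0, 0, 1], [0, 0, 0.04, 0, 0, 0, 1], [0, 0, 0.03, 0, 0, 0, 1], [0, 0, 0, 0, 0, 0, 1], [0, 0, 0, 0, 0, 0, 1]])

```text
time_s: 2.45
ee_pos: [0.4563, -0.3697, 0.1065]
eef_rot: [3.141, -0.0, -0.276]
force: [0.4, -0.7, 0.2]
grip_width: 0.0936
grip_force: 0.0
```

```bash
python3 - <<'E'
from h import *
np.set_printoptions(precision=4,suppress=True)
c=cam("wrist");o=ctrl.get_obs();im=ctrl.camera("wrist");print(o["ee_pos"],o["eef_rot"])
S=rgb("pics/scene0.png");ct,cs=cam("top"),cam("scene")
cv2.imwrite("pics/m.png",np.hstack([im[:,:,::-1][0:400,160:480],cv2.resize(S[280:400,110:210],(320,400),interpolation=cv2.INTER_CUBIC)[:,:,::-1]]))
K,R,t=c
for p in([.456,-.370,.025],[.489,-.379,.028],[.362,-.343,.018],[.575,-.4036,.037]):
    q=K@(R@np.array(p)+t);s=cs[0]@(cs[1]@np.array(p)+cs[2]);print(q[:2]/q[2],s[:2]/s[2])
E
```

```text
[ 0.4563 -0.3697  0.1065] [ 3.1414 -0.0003 -0.2761]
[319.9864 243.6963] [158.4217 334.1159]
[319.5085 193.947 ] [163.5568 346.1358]
[319.3971 364.7563] [145.0409 301.3082]
[319.9971  37.3671] [177.2352 379.6649]
```

View pics/m.png

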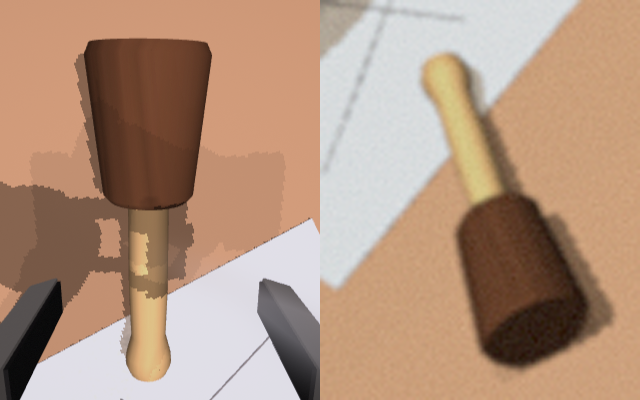

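Wrist view from near: handle centreline at x≈308 px (about 8 mm to tool −y), butt about 10 mm nearer. The scene view confirms the shift, so I trust the wrist. Correcting, then descending and closing.

Emit:
jog_arm(motion=[[-0.009, -0.008, 0.01, 0, 0, 0, 1], [0, 0, 0.03, 0, 0, 0, 1], [0, 0, 0.03, 0, 0, 0, 1], [0, 0, 0.028, 0, 0, 0, 1], [0, 0, 0, 0, 0, 0, 1]])

```text
time_s: 3.0
ee_pos: [0.4493, -0.3585, 0.0062]
eef_rot: [-3.14, 0.002, -0.275]
force: [1.0, -0.5, -0.3]
grip_width: 0.0941
grip_force: 0.0
```

Emit:
jog_arm(motion=[[0, 0, 0, 0, 0, 0, 1], [0, 0, 0, 0, 0, 0, -1], [0, 0, 0, 0, 0, 0, -1], [0, 0, 0, 0, 0, 0, -1], [0, 0, 0, 0, 0, 0, -1]], squeeze=60)

```text
time_s: 3.5
ee_pos: [0.4502, -0.3591, 0.0081]
eef_rot: [3.141, -0.001, -0.275]
force: [-0.8, -0.5, 0.7]
grip_width: 0.0655
grip_force: 0.0
```

Emit:
jog_arm(motion=[[0, 0, 0, 0, 0, 0, -1], [0, 0, 0, 0, 0, 0, -1], [0, 0, 0, 0, 0, 0, -1]])

```text
time_s: 3.8
ee_pos: [0.45, -0.3589, 0.0074]
eef_rot: [-3.142, 0.0, -0.275]
force: [-0.6, -0.8, -0.4]
grip_width: 0.0415
grip_force: 0.0
```

Emit:
jog_arm(motion=[[0, 0, 0, 0, 0, 0, -1], [0, 0, 0, 0, 0, 0, -1], [0, 0, 0, 0, 0, 0, -1], [0, 0, 0, 0, 0, 0, -1], [0, 0, 0, 0, 0, 0, -1]])

```text
time_s: 4.3
ee_pos: [0.45, -0.359, 0.0074]
eef_rot: [3.141, -0.0, -0.275]
force: [-0.5, -1.5, -0.4]
grip_width: 0.0247
grip_force: 60.0
```

Emit:
jog_arm(motion=[[0, 0, -0.03, 0, 0, 0, -1], [0, 0, -0.03, 0, 0, 0, -1], [0, 0, -0.03, 0, 0, 0, -1], [0, 0, -0.03, 0, 0, 0, -1], [0, 0, -0.03, 0, 0, 0, -1]])

```text
time_s: 4.8
ee_pos: [0.4496, -0.3584, 0.158]
eef_rot: [-3.141, 0.002, -0.275]
force: [0.1, -0.7, -3.7]
grip_width: 0.0247
grip_force: 60.0
```

```bash
python3 - <<'E'
from h import *
S=ctrl.camera("scene");T=ctrl.camera("top");w=ctrl.camera("wrist");o=ctrl.get_obs();print(o["ee_pos"],o["grip_force"],o["force"],o["moment"])
cv2.imwrite("pics/l.png",np.hstack([cv2.resize(S[210:410,60:260],(400,400)),w[40:440,160:480]])[:,:,::-1])
E
```

```text
[ 0.45030819 -0.35904489  0.15806503] 59.96978402137756 [-0.13290344  0.02386331 -5.37730268] [ 0.17709675  0.24929467 -0.01333344]
```

View pics/l.png

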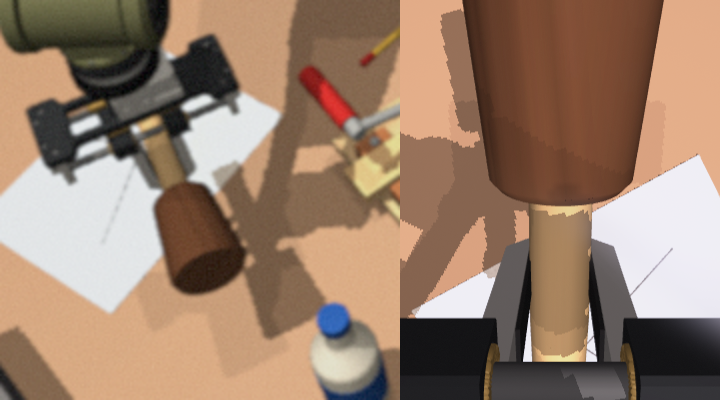

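The mallet is held level with 60 N and lifted. Before crossing, I'll cross-check the dowel and grip positions with the scene camera at known heights.

```bash
python3 - <<'E'
from h import *
np.set_printoptions(precision=4,suppress=True)
ct,cs=cam("top"),cam("scene")
print("S dowel",onz(cs,(339.7,231.8),.066),"T",onz(ct,(274.9,256.8),.066))
print("S grip",onz(cs,(222.4,257.1),.147),"T",onz(ct,(412.9,298.4),.147))
print("S butt",onz(cs,(148.5,298),.025),"S junction",onz(cs,(167,339.4),.045))
# wrist view w3 (taken at settled pose): rebuild camera offset in tool frame from now
from scipy.spatial.transform import Rotation as Ro
o=ctrl.get_obs();K,R,t=cam("wrist");Rt=Ro.from_euler("xyz",o["eef_rot"]).as_matrix()
Rc=Rt.T@R.T;pc=Rt.T@(-R.T@t-o["ee_pos"]);print("cam in tool",pc)
e=np.array([.4557,-.3695,.2053]);R3=Ro.from_euler("xyz",[-3.1415,.0005,-.2759]).as_matrix()
Rw=(R3@Rc).T;cw=(K,Rw,-Rw@(e+R3@pc))
im=rgb("pics/w3.png")
b=blob(im,(0,200,60),(6,255,255),(0,200,100,370));print(b[0],b[2])
b2=b[3];
for p in ((45,299),):print("W bar",onz(cw,p,.147))
for y in(230,260,290,320,345):
    x=b2[b2[:,1]==y][:,0]
    if len(x):print(y,x.min(),x.max(),onz(cw,(x.mean(),y),.147))
np.save("camtool.npy",np.c_[Rc,pc])
E
```

```text
S dowel [0.5603 0.084  0.066 ] T [0.5561 0.0874 0.066 ]
S grip [ 0.4741 -0.1851  0.147 ] T [ 0.4785 -0.1876  0.147 ]
S butt [ 0.365  -0.3336  0.025 ] S junction [ 0.4909 -0.3668  0.045 ]
cam in tool [ 0.0827  0.     -0.1789]
[ 31.3407 299.3306] ((31.193744659423828, 300.13232421875), (133.01783752441406, 45.0334358215332), 68.0254898071289)
W bar [ 0.4744 -0.1939  0.147 ]
260 0 38 [ 0.5027 -0.1905  0.147 ]
290 3 47 [ 0.4835 -0.1846  0.147 ]
320 16 60 [ 0.4622 -0.1828  0.147 ]
345 27 69 [ 0.4438 -0.1807  0.147 ]
```

Emit:
jog_arm(motion=[[0, 0, -0.03, 0, 0, 0, -1], [0, 0, -0.03, 0, 0, 0, -1], [0, 0, -0.025, 0, 0, 0, -1], [0, -0.01, 0, 0, 0, 0, -1], [-0.005, -0.025, 0, 0, 0, 0, -1]])

```text
time_s: 5.45
ee_pos: [0.4543, -0.3237, 0.2394]
eef_rot: [-3.14, 0.003, -0.277]
force: [0.4, 0.8, -4.2]
grip_width: 0.0247
grip_force: 60.0
```

Emit:
jog_arm(motion=[[-0.006, -0.03, 0, 0, 0, 0, -1], [-0.006, -0.03, 0, 0, 0, 0, -1], [-0.006, -0.03, 0, 0, 0, 0, -1], [-0.006, -0.03, 0, 0, 0, 0, -1], [-0.006, -0.03, 0, 0, 0, 0, -1]])

```text
time_s: 5.95
ee_pos: [0.4658, -0.1692, 0.2392]
eef_rot: [-3.141, 0.004, -0.275]
force: [0.8, -0.9, -4.1]
grip_width: 0.0248
grip_force: 60.0
```

Emit:
jog_arm(motion=[[-0.006, -0.03, 0, 0, 0, 0, -1], [-0.006, -0.03, 0, 0, 0, 0, -1], [-0.006, -0.03, 0, 0, 0, 0, -1], [-0.006, -0.03, 0, 0, 0, 0, -1], [-0.006, -0.03, 0, 0, 0, 0, -1]])

```text
time_s: 6.45
ee_pos: [0.4774, -0.0169, 0.2393]
eef_rot: [3.141, 0.004, -0.275]
force: [0.8, -0.5, -3.8]
grip_width: 0.0245
grip_force: 60.0
```

Emit:
jog_arm(motion=[[-0.006, -0.03, 0, 0, 0, 0, -1], [-0.006, -0.03, 0, 0, 0, 0, -1], [-0.006, -0.03, 0, 0, 0, 0, -1], [0, -0.02, 0, 0, 0, 0, -1], [0, -0.01, 0, 0, 0, 0, -1]])

```text
time_s: 6.95
ee_pos: [0.4928, 0.1034, 0.2395]
eef_rot: [3.14, 0.004, -0.273]
force: [-0.3, -1.5, -4.4]
grip_width: 0.0247
grip_force: 60.0
```

Emit:
jog_arm(motion=[[0, 0, 0.02, 0, 0, 0, -1], [0, 0, 0.03, 0, 0, 0, -1], [0, 0, 0.03, 0, 0, 0, -1], [0, 0, 0.02, 0, 0, 0, -1], [0, 0, 0, 0, 0, 0, -1]])

```text
time_s: 7.45
ee_pos: [0.4915, 0.101, 0.1384]
eef_rot: [3.139, 0.007, -0.276]
force: [-0.7, 0.3, -2.9]
grip_width: 0.0248
grip_force: 60.0
```

```bash
python3 - <<'E'
from h import *
S=ctrl.camera("scene");w=ctrl.camera("wrist");o=ctrl.get_obs();print(o["ee_pos"],o["grip_force"],o["force"],o["moment"])
ct=cam("scene")
for p in(.557,.085,.066),:
    q=ct[0]@(ct[1]@np.array(p)+ct[2]);print(q[:2]/q[2])
cv2.imwrite("pics/d.png",np.hstack([cv2.resize(S[140:300,250:410],(400,400)),cv2.resize(w,(533,400))[:,66:466]])[:,:,::-1])
E
```

```text
[0.49347168 0.10135155 0.14206464] 59.99361455440521 [-0.80982985 -0.35947949 -3.09919482] [ 0.10161798  0.22892772 -0.02483093]
[338.98501193 230.76473668]
```

View pics/d.png

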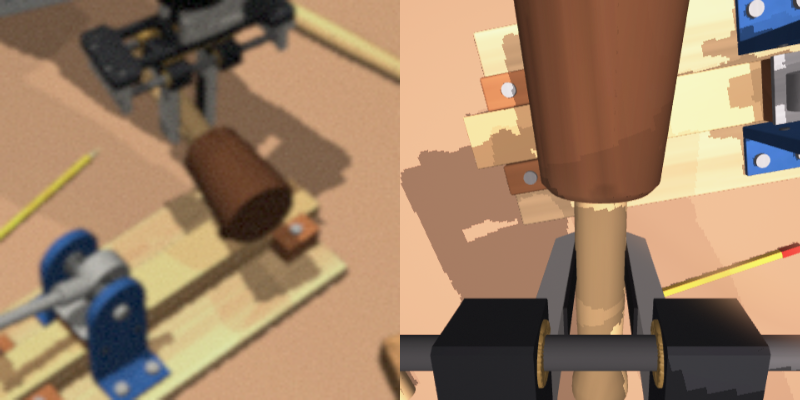

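The views show the mallet head above the left part of the strut, covering the dowel, with the fingers off the strut. I'll press down gradually while watching the force.

Emit:
jog_arm(motion=[[0, 0, 0.02, 0, 0, 0, -1], [0, 0, 0.02, 0, 0, 0, -1], [0, 0, 0.015, 0, 0, 0, -1], [0, 0, 0.005, 0, 0, 0, -1], [0, 0, 0, 0, 0, 0, -1]])

```text
time_s: 8.05
ee_pos: [0.494, 0.1015, 0.0828]
eef_rot: [-3.141, -0.0, -0.275]
force: [0.4, 0.7, -3.5]
grip_width: 0.025
grip_force: 60.0
```

Emit:
jog_arm(motion=[[0, 0, 0.003, 0, 0, 0, -1], [0, 0, 0.003, 0, 0, 0, -1], [0, 0, 0.003, 0, 0, 0, -1], [0, 0, 0.002, 0, 0, 0, -1], [0, 0, 0, 0, 0, 0, -1]])

```text
time_s: 8.55
ee_pos: [0.494, 0.1016, 0.0717]
eef_rot: [-3.141, -0.001, -0.275]
force: [-2.5, 1.6, 2.6]
grip_width: 0.0247
grip_force: 60.0
```

Emit:
jog_arm(motion=[[0, 0, 0.003, 0, 0, 0, -1], [0, 0, 0.002, 0, 0, 0, -1], [0, 0, 0.002, 0, 0, 0, -1], [0, 0, 0, 0, 0, 0, -1], [0, 0, 0, 0, 0, 0, -1]])

```text
time_s: 9.05
ee_pos: [0.494, 0.1015, 0.0645]
eef_rot: [-3.141, -0.0, -0.275]
force: [-0.2, 1.4, 2.1]
grip_width: 0.0245
grip_force: 60.0
```

Emit:
jog_arm(motion=[[0, 0, 0.002, 0, 0, 0, -1], [0, 0, 0.001, 0, 0, 0, -1], [0, 0, 0.001, 0, 0, 0, -1], [0, 0, 0, 0, 0, 0, -1], [0, 0, 0, 0, 0, 0, -1]])

```text
time_s: 9.55
ee_pos: [0.4937, 0.1016, 0.0606]
eef_rot: [-3.142, 0.0, -0.275]
force: [-3.8, 0.2, 6.8]
grip_width: 0.0248
grip_force: 60.0
```

Emit:
jog_arm(motion=[[0, 0, 0.001, 0, 0, 0, -1], [0, 0, 0.001, 0, 0, 0, -1], [0, 0, 0, 0, 0, 0, -1], [0, 0, 0, 0, 0, 0, -1]])

```text
time_s: 9.95
ee_pos: [0.4933, 0.1018, 0.0589]
eef_rot: [-3.142, 0.001, -0.275]
force: [-8.6, 2.6, 14.0]
grip_width: 0.0247
grip_force: 60.0
```

Emit:
jog_arm(motion=[[0, 0, 0.001, 0, 0, 0, -1], [0, 0, 0, 0, 0, 0, -1], [0, 0, 0, 0, 0, 0, -1]])

```text
time_s: 10.25
ee_pos: [0.4933, 0.1018, 0.0579]
eef_rot: [3.142, 0.001, -0.275]
force: [-10.3, 2.9, 13.3]
grip_width: 0.0246
grip_force: 60.0
```

Emit:
jog_arm(motion=[[0, 0, -0.01, 0, 0, 0, -1], [0, 0, -0.03, 0, 0, 0, -1], [0, 0, -0.04, 0, 0, 0, -1], [0, 0, -0.04, 0, 0, 0, -1], [0, 0, -0.04, 0, 0, 0, -1]])

```text
time_s: 10.75
ee_pos: [0.4932, 0.1013, 0.2188]
eef_rot: [3.141, 0.001, -0.275]
force: [1.8, 0.1, -4.2]
grip_width: 0.0249
grip_force: 60.0
```

```bash
python3 - <<'E'
from h import *
w=ctrl.camera("wrist");o=ctrl.get_obs();cv2.imwrite("pics/w5.png",w[:,:,::-1]);S=ctrl.camera("scene");cv2.imwrite("pics/s5.png",S[:,:,::-1]);cv2.imwrite("pics/t5.png",ctrl.camera("top")[:,:,::-1])
print(o["ee_pos"],o["force"],o["moment"],o["grip_force"],o["grip_width"])
# far end of head/pitch check: dark head bottom rows in wrist vs. earlier
for n in("w5",):
    im=rgb(f"pics/{n}.png");b=blob(im,(0,80,10),(14,255,150),(200,0,460,320));print(b[3][:,1].max(),b[2])
E
```

```text
[0.49535237 0.10157409 0.22557255] [ 0.43039219 -0.3825769   5.41529174] [ 0.08690501 -0.09879924  0.01110114] 59.999322295188904 0.024527404592992994
257 ((317.5, 128.49996948242188), (218.99996948242188, 256.99993896484375), 0.0)
```

Emit:
jog_arm(motion=[[0.002, 0.015, 0, 0, 0, 0, -1], [0.005, 0.03, 0, 0, 0, 0, -1], [0.005, 0.03, 0, 0, 0, 0, -1], [0.005, 0.03, 0, 0, 0, 0, -1], [0.005, 0.03, 0, 0, 0, 0, -1]])

```text
time_s: 11.4
ee_pos: [0.4769, -0.0362, 0.2155]
eef_rot: [3.141, 0.004, -0.275]
force: [0.9, 0.1, -3.8]
grip_width: 0.0247
grip_force: 60.0
```

Emit:
jog_arm(motion=[[0.005, 0.03, 0, 0, 0, 0, -1], [0.005, 0.03, 0, 0, 0, 0, -1], [0.005, 0.03, 0, 0, 0, 0, -1], [0.005, 0.03, 0, 0, 0, 0, -1], [0.005, 0.03, 0, 0, 0, 0, -1]])

```text
time_s: 11.9
ee_pos: [0.46, -0.1872, 0.2154]
eef_rot: [-3.141, 0.004, -0.276]
force: [0.4, 0.3, -3.6]
grip_width: 0.0246
grip_force: 60.0
```

Emit:
jog_arm(motion=[[0.005, 0.03, 0, 0, 0, 0, -1], [0.005, 0.03, 0, 0, 0, 0, -1], [0.005, 0.03, 0, 0, 0, 0, -1], [0.005, 0.03, 0, 0, 0, 0, -1], [0.005, 0.03, 0, 0, 0, 0, -1]])

```text
time_s: 12.4
ee_pos: [0.4432, -0.3381, 0.2152]
eef_rot: [-3.14, 0.004, -0.276]
force: [-0.1, -0.1, -3.8]
grip_width: 0.0249
grip_force: 60.0
```

Emit:
jog_arm(motion=[[0.003, 0.02, 0, 0, 0, 0, -1], [0, 0, 0.03, 0, 0, 0, -1], [0, 0, 0.04, 0, 0, 0, -1], [0, 0, 0.04, 0, 0, 0, -1], [0, 0, 0, 0, 0, 0, -1]])

```text
time_s: 12.9
ee_pos: [0.4387, -0.3547, 0.1007]
eef_rot: [-3.136, 0.011, -0.276]
force: [0.0, 0.0, -4.6]
grip_width: 0.0246
grip_force: 60.0
```

Emit:
jog_arm(motion=[[0, 0, 0.03, 0, 0, 0, -1], [0, 0, 0.03, 0, 0, 0, -1], [0, 0, 0.02, 0, 0, 0, -1], [0, 0, 0.01, 0, 0, 0, -1], [0, 0, 0, 0, 0, 0, -1]])

```text
time_s: 13.4
ee_pos: [0.4419, -0.3569, 0.0173]
eef_rot: [-3.141, 0.001, -0.275]
force: [-0.1, -0.7, -4.4]
grip_width: 0.0245
grip_force: 60.0
```

Emit:
jog_arm(motion=[[0, 0, 0.003, 0, 0, 0, -1], [0, 0, 0.003, 0, 0, 0, -1], [0, 0, 0.001, 0, 0, 0, -1], [0, 0, 0, 0, 0, 0, -1]])

```text
time_s: 13.8
ee_pos: [0.4425, -0.357, 0.011]
eef_rot: [3.141, -0.001, -0.275]
force: [-1.9, -0.6, -0.7]
grip_width: 0.0249
grip_force: 60.0
```

Emit:
jog_arm(motion=[[0, 0, 0, 0, 0, 0, 0.2], [0, 0, 0, 0, 0, 0, 0.2], [0, 0, 0, 0, 0, 0, 0.6], [0, 0, 0, 0, 0, 0, 1], [0, 0, 0, 0, 0, 0, 1]], squeeze=20)

```text
time_s: 14.3
ee_pos: [0.4424, -0.3568, 0.0105]
eef_rot: [3.142, -0.0, -0.275]
force: [0.2, -0.0, -1.1]
grip_width: 0.0614
grip_force: 0.0
```

Emit:
jog_arm(motion=[[0, 0, 0, 0, 0, 0, 1], [0, 0, 0, 0, 0, 0, 1], [0, 0, 0, 0, 0, 0, 1]])

```text
time_s: 14.6
ee_pos: [0.4423, -0.3567, 0.0104]
eef_rot: [-3.142, 0.0, -0.275]
force: [-0.2, -0.7, -1.1]
grip_width: 0.085
grip_force: 0.0
```

Emit:
jog_arm(motion=[[0, 0, -0.03, 0, 0, 0, 1], [0, 0, -0.05, 0, 0, 0, 1], [0, 0, -0.05, 0, 0, 0, 1], [0, 0, -0.05, 0, 0, 0, 1], [0, 0, -0.045, 0, 0, 0, 1]])

```text
time_s: 15.1
ee_pos: [0.4422, -0.3566, 0.2382]
eef_rot: [3.141, -0.001, -0.275]
force: [-1.0, -0.7, -0.6]
grip_width: 0.0941
grip_force: 0.0
```

Emit:
jog_arm(motion=[[0, 0, 0, 0, 0, -0.0875, 1], [0, 0, 0, 0, 0, -0.0875, 1], [0.003, -0.03, 0, 0, 0, 0, 1], [0.003, -0.03, 0, 0, 0, 0, 1], [0.003, -0.03, 0, 0, 0, 0, 1]])

```text
time_s: 15.6
ee_pos: [0.4603, -0.2671, 0.2354]
eef_rot: [-3.141, 0.0, -0.101]
force: [-0.0, 0.1, 0.5]
grip_width: 0.0939
grip_force: 0.0
```

Emit:
jog_arm(motion=[[0.003, -0.03, 0, 0, 0, 0, 1], [0.003, -0.03, 0, 0, 0, 0, 1], [0.002, -0.024, 0, 0, 0, 0, 1], [0, 0, 0, 0, 0, 0, 1], [0, 0, 0, 0, 0, 0, 1]])

```text
time_s: 16.1
ee_pos: [0.4767, -0.1853, 0.2356]
eef_rot: [3.141, -0.0, -0.099]
force: [-0.8, -0.1, -0.2]
grip_width: 0.0942
grip_force: 0.0
```

```bash
python3 - <<'E'
from h import *
np.set_printoptions(precision=4,suppress=True)
c=cam("wrist");o=ctrl.get_obs();w=ctrl.camera("wrist");T=ctrl.camera("top");S=ctrl.camera("scene");print(o["ee_pos"],o["eef_rot"],o["joint_vel"])
b=blob(w,(0,180,50),(6,255,255),(0,0,640,400));print(b[0],b[1],b[2])
P=b[3]
for y in range(P[:,1].min()+8,P[:,1].max()-3,20):
    x=P[P[:,1]==y][:,0];print(y,x.min(),x.max(),onz(c,(x.mean(),y),.147))
ends=[onz(c,P[P[:,1]==v].mean(0),.147) for v in(P[:,1].min(),P[:,1].max())];print("ends",ends)
ww=cv2.resize(w,(400,300));tt=cv2.resize(T[180:380,380:580],(300,300));cv2.imwrite("pics/f.png",np.hstack([ww,tt])[:,:,::-1])
E
```

```text
[ 0.4767 -0.1853  0.2356] [ 3.1414 -0.0002 -0.0993] [-0.0251  0.0075 -0.0044  0.0015 -0.0012 -0.0014]
[319.9324 208.4644] 1880 ((319.0, 210.0), (60.0, 34.0), 90.0)
188 302 336 [ 0.5126 -0.1884  0.147 ]
208 303 336 [ 0.4992 -0.1874  0.147 ]
228 306 336 [ 0.4853 -0.1871  0.147 ]
ends [array([ 0.5181, -0.1862,  0.147 ]), array([ 0.4765, -0.189 ,  0.147 ])]
```

View pics/f.png

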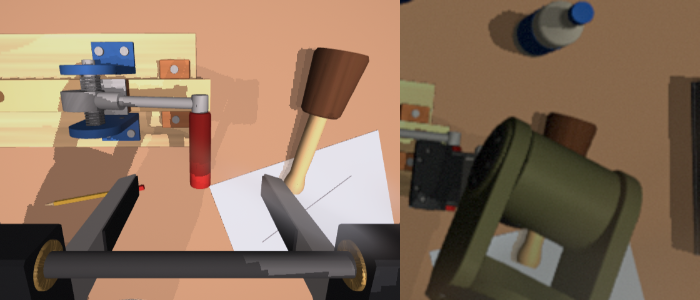

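The wrist view shows the red bar centred at x≈320 px, from about row 180 to 300, square to the fingers, and the mallet lying flat clear of the jig. Descending and gripping it.

Emit:
jog_arm(motion=[[0, -0.001, 0.02, 0, 0, 0, 1], [0, 0, 0.03, 0, 0, 0, 1], [0, 0, 0.03, 0, 0, 0, 1], [0, 0, 0.027, 0, 0, 0, 0.2], [0, 0, 0, 0, 0, 0, -1]], squeeze=20)

```text
time_s: 16.75
ee_pos: [0.4751, -0.1843, 0.1254]
eef_rot: [-3.14, 0.005, -0.101]
force: [0.1, -0.2, 1.1]
grip_width: 0.0813
grip_force: 0.0
```

Emit:
jog_arm(motion=[[0, 0, 0, 0, 0, 0, -1], [0, 0, 0, 0, 0, 0, -1], [0, 0, 0, 0, 0, 0, -1], [0, 0, 0, 0, 0, 0, -1], [0, 0, 0, 0, 0, 0, -1]])

```text
time_s: 17.25
ee_pos: [0.4769, -0.1844, 0.1289]
eef_rot: [3.141, -0.001, -0.1]
force: [-0.5, 0.2, 0.5]
grip_width: 0.0414
grip_force: 0.0
```

Emit:
jog_arm(motion=[[0, 0, 0, 0, 0, 0, -1], [0, 0, 0, 0, 0, 0, -1], [0, 0, 0, 0, 0, 0, -1], [0, 0, 0, 0, 0, 0, -1], [0, 0, 0, 0, 0, 0, -1]])

```text
time_s: 17.75
ee_pos: [0.4767, -0.1854, 0.1286]
eef_rot: [3.14, -0.0, -0.1]
force: [-2.0, -7.8, 0.6]
grip_width: 0.0231
grip_force: 20.0
```

Emit:
jog_arm(motion=[[0, -0.0056, -0.0159, 0, 0, 0, -1], [0, -0.0076, -0.0151, 0, 0, 0, -1], [0, -0.0095, -0.014, 0, 0, 0, -1], [0, -0.0112, -0.0126, 0, 0, 0, -1], [0, -0.0127, -0.0111, 0, 0, 0, -1]])

```text
time_s: 18.25
ee_pos: [0.4819, -0.1424, 0.201]
eef_rot: [3.132, -0.005, -0.102]
force: [-4.9, -25.1, 22.8]
grip_width: 0.0234
grip_force: 20.0
```

Emit:
jog_arm(motion=[[0, -0.0141, -0.0093, 0, 0, 0, -1], [0, -0.0152, -0.0074, 0, 0, 0, -1], [0, -0.016, -0.0054, 0, 0, 0, -1], [0, -0.0165, -0.0033, 0, 0, 0, -1], [0, -0.0169, -0.0011, 0, 0, 0, -1]])

```text
time_s: 18.75
ee_pos: [0.4901, -0.0601, 0.2251]
eef_rot: [3.139, -0.003, -0.101]
force: [2.8, -4.8, 3.7]
grip_width: 0.0232
grip_force: 20.0
```

Emit:
jog_arm(motion=[[0, 0, 0, 0, 0, 0, -1], [0, 0, 0, 0, 0, 0, -1], [0, 0, 0, 0, 0, 0, -1]])

```text
time_s: 19.05
ee_pos: [0.4901, -0.0599, 0.2251]
eef_rot: [3.141, -0.003, -0.1]
force: [-0.4, -0.5, 12.3]
grip_width: 0.024
grip_force: 20.0
```

```bash
python3 - <<'E'
from h import *
np.set_printoptions(precision=4,suppress=True)
o=ctrl.get_obs();print(o["ee_pos"],o["eef_rot"],o["force"],o["grip_force"],o["grip_width"])
cs,ct,cw=cam("scene"),cam("top"),cam("wrist")
w=ctrl.camera("wrist");S=ctrl.camera("scene");T=ctrl.camera("top")
for n,i in(("w",w),("s",S),("t",T)):cv2.imwrite(f"pics/end_{n}.png",i[:,:,::-1])
# expected bar outer end / pivot in scene
for p in((.49,-.064,.242),(.541,-.0685,.112),(.541,-.0685,.242)):
    for c in(cs,cw):
        q=c[0]@(c[1]@np.array(p)+c[2]);print(p,q[:2]/q[2])
for n,i in(("scene",S),("wrist",w)):
    b=blob(i,(0,180,50),(6,255,255),(0,0,640,480));print(n,b[0],b[1],b[2])
E
```

```text
[ 0.4901 -0.0599  0.2251] [ 3.1411 -0.0033 -0.0999] [-0.3655 -0.4811 12.3412] 20.00318706035614 0.024022152853148498
(0.49, -0.064, 0.242) [266.8344 200.7289]
(0.49, -0.064, 0.242) [329.152  310.6349]
(0.541, -0.0685, 0.112) [285.4962 253.1203]
(0.541, -0.0685, 0.112) [324.5857 160.7041]
(0.541, -0.0685, 0.242) [282.042  215.6156]
(0.541, -0.0685, 0.242) [328.5357 194.935 ]
scene [ 12.5405 258.343 ] 309 ((12.249999046325684, 258.2500305175781), (41.719295501708984, 11.31370735168457), 45.0)
wrist [318.5774 330.1871] 7285 ((318.9999694824219, 326.5), (148.99996948242188, 53.99999237060547), 90.0)
```

```bash
python3 - <<'E'
from h import *
np.set_printoptions(precision=4,suppress=True)
w=rgb("pics/end_w.png");c=cam("wrist")
h=cv2.cvtColor(np.ascontiguousarray(w),cv2.COLOR_RGB2HSV);m=cv2.inRange(h,np.array((100,120,30)),np.array((125,255,255)))
n,l,s,ce=cv2.connectedComponentsWithStats(m)
for i in range(1,n):
    if s[i,4]>100:print("blue",s[i],ce[i])
# gray low-sat runs (rod/boss) above the bar
for y in range(120,260,10):
    x=np.where((h[y,250:400,1]<50)&(h[y,250:400,2]>50))[0]+250
    r=np.where(h[y,:,0]*0+((h[y,:,0]<6)&(h[y,:,1]>180)))[0]
    print(y,(x.min(),x.max(),len(x)) if len(x) else None,(r.min(),r.max(),len(r)) if len(r) else None)
R=[[np.cos(-.095),-np.sin(-.095)],[np.sin(-.095),np.cos(-.095)]]
for y in(-.09,-.03):
  for x,z in((-.039,.018),(-.03,.142)):
    p=np.r_[np.array([.5465,-.0088])+np.array(R)@[x,y],z];q=c[0]@(c[1]@p+c[2]);print(x,y,z,q[:2]/q[2])
# mallet flat check in top and scene: compare head position w/ bench heights
E
```

```text
blue [ 278   68   86   54 3315] [320.2278  96.638 ]
blue [282 188  15  33 340] [290.6382 202.8088]
blue [342 188  20  41 608] [350.6513 206.7681]
120 (np.int64(363), np.int64(363), 1) None
130 (np.int64(284), np.int64(357), 74) None
140 (np.int64(284), np.int64(357), 74) None
150 (np.int64(285), np.int64(357), 73) None
160 (np.int64(285), np.int64(356), 72) None
170 (np.int64(285), np.int64(356), 72) None
180 (np.int64(285), np.int64(356), 72) None
190 (np.int64(297), np.int64(341), 45) None
200 (np.int64(297), np.int64(341), 45) None
210 (np.int64(280), np.int64(341), 45) None
220 (np.int64(282), np.int64(359), 44) None
230 None (np.int64(299), np.int64(347), 49)
240 None (np.int64(336), np.int64(347), 3)
250 None None
-0.039 -0.09 0.018 [354.8514 191.6767]
-0.03 -0.09 0.142 [370.8055 211.7876]
-0.039 -0.03 0.018 [291.9549 191.9719]
-0.03 -0.03 0.142 [279.4799 212.2118]
```

Emit:
jog_arm(motion=[[0, 0, -0.001, 0, 0, 0, -1], [0, 0, 0, 0, 0, 0, -1], [0, 0, 0, 0, 0, 0, -1], [0, 0, 0, 0, 0, 0, -1], [0, 0, 0, 0, 0, 0, -1]])

```text
time_s: 19.7
ee_pos: [0.49, -0.06, 0.2252]
eef_rot: [3.141, -0.002, -0.1]
force: [4.7, -2.7, 3.0]
grip_width: 0.0234
grip_force: 20.0
```

```bash
python3 - <<'E'
from h import *
np.set_printoptions(precision=3,suppress=True)
cs=cam("scene")
for z in(.066,.054):
    q=cs[0]@(cs[1]@np.array([.5603,.084,z])+cs[2]);print("expected",z,q[:2]/q[2])
for n in("scene0","s5","end_s"):
    im=rgb(f"pics/{n}.png")
    b=blob(im,(0,0,0),(20,255,105),(331,222,350,246))
    if b:print(n,b[0],b[1],b[3].min(0),b[3].max(0))
E
```

```text
expected 0.066 [339.699 231.789]
expected 0.054 [339.571 234.868]
scene0 [345.279 242.674] 43 [339 238] [349 245]
s5 [345.341 242.634] 41 [339 238] [349 245]
end_s [345.306 242.778] 36 [339 239] [349 245]
```

```bash
python3 - <<'E'
from h import *
for n in("scene0","s5","end_s"):
    g=rgb(f"pics/{n}.png")[226:240,333:347].mean(2).astype(int);print(n)
    for r in g:print(*r)
E
```

```text
scene0
188 187 186 187 183 185 183 182 186 183 182 183 184 181
185 187 186 183 184 174 169 169 171 181 181 183 183 183
186 187 188 183 171 155 133 124 135 165 180 182 181 181
181 183 184 178 154 116 91 80 104 147 176 183 185 183
184 181 186 174 143 100 68 65 84 131 170 182 185 185
187 183 183 168 127 81 49 54 69 107 154 180 182 188
187 184 176 151 105 52 38 27 38 85 144 178 185 181
186 185 183 152 108 57 32 29 46 88 141 176 182 180
186 184 181 162 124 84 63 64 84 120 157 180 183 184
180 189 185 174 155 126 112 118 133 156 176 184 183 186
183 180 186 185 179 167 162 165 173 180 183 182 188 185
184 183 181 187 184 187 179 185 185 183 187 187 185 177
183 183 188 184 184 183 183 183 185 185 184 183 171 149
182 183 180 188 182 184 182 187 187 182 175 166 144 113
s5
116 120 134 156 170 173 174 182 178 177 178 176 164 143
139 144 159 169 176 181 178 178 178 178 178 177 169 158
162 164 173 181 178 177 173 177 175 181 176 180 177 171
174 178 177 174 175 175 169 169 173 174 175 177 178 180
180 177 179 176 160 149 144 141 156 164 172 178 176 173
176 177 172 157 133 115 107 107 112 136 162 175 1
[... 505 characters left out ...]
127 133 126 128 126 130 126 126 128 125 125 125 126 129
130 125 131 128 132 128 128 128 129 128 126 127 132 128
127 132 131 126 124 123 120 120 122 122 125 124 125 126
129 126 126 125 116 108 103 99 109 122 120 126 126 126
124 130 125 118 97 83 77 75 79 95 115 123 129 126
126 125 123 106 72 60 57 60 61 78 99 120 128 126
126 126 119 108 77 62 60 51 56 76 103 130 137 141
129 125 125 114 87 67 59 71 77 104 133 150 165 170
125 126 127 120 110 89 88 104 126 156 168 178 188 190
122 130 127 125 124 123 131 149 170 182 184 190 188 191
127 120 131 131 139 149 166 174 187 190 188 193 190 178
125 133 137 148 162 177 178 188 189 189 189 187 176 155
137 145 163 174 184 187 192 188 188 184 182 171 148 115
```

The tall dark side of the dowel is gone and only a flat disc remains, so it is flush. The lever is upright and held.

```bash
python3 -c "
from station import ctrl
print(ctrl.hand_in())"
```

```text
the job is handed in; nothing more can be done
None
```

I handed the job in at about 20 s: by camera and force readings the dowel is flush, the mallet lies flat on the bench clear of the jig, and the gripper holds the lever about upright; no verdict came back.

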